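# Slide the stop pin into the grinding fixture's blind hole

## Robot

A 6-joint arm with a two-finger parallel gripper is mounted at the origin on the work surface. World frame = base frame: x ahead of the robot, y to its left, z up, the work surface at z = 0. Lengths are in m, angles in rad, forces in N, time in s.
With the tool pointing down it reaches from about 0.275 to 0.75 m from the base axis. Payload 10.2 kg.
Tool frame: the origin (TCP) lies at the very end of the fingers, on their centre line; the grasp point (between the pads) lies 19 mm behind it; z points along the fingers, y is the direction in which the jaws open and shut (so a half turn about z gives the same grasp; the last joint's range is limited). The gripper opens to 88 mm and grips with 3 to 60 N. Pads are 18 mm wide; open, the fingers measure 123 mm over their backs; the gripper's body (75 mm by 187 mm) begins 45 mm behind the grasp point.
Start: joints at [-1.489, 0.313, 1.498, -0, 1.331, -0.223], TCP at [0.158, -0.501, 0.239] pointing down, gripper open.
Joint ranges: [-2.94, 2.94], [-0.97, 2.17], [0.19, 2.56], [-1.23, 4.37], [0.02, 3.11], [-2.88, 2.88]. Speed limits (rad/s): [2.39, 2.39, 3.01, 3.14, 3.14, 3.14].

## Interface

Orientations are given as a rotation vector (axis times angle).
In Python, from cell import env gives the robot as it stands.
- The arm moves only by the tool servo_tool, never from a script. Its argument "series" is one flat list of numbers, 5 for each row, row after row: the gripper's target within -1 to 1 (shut at 1, half-way at 0, fully open at -1), then the shift along the tool's x, y, z scaled (see below), then the turn about the tool's z scaled (see below). A call has exactly 10 rows; each row shifts and turns the commanded pose from where the row before left it, along the tool's axes as they then stand; what a row does not reach is not made up. The controller multiplies each number of a shift by 2 cm and each number of a turn by 0.15 rad. A row lasts 1/8 s, in which the tool goes at most 62.5 mm and 10.7 degrees, less where a joint would pass 70% of its speed; a pose out of reach is approached as far as the arm can. A call with a number of a shift or a turn outside -1 to 1 is refused whole. A call with a gripper value outside its range is refused whole. The fingers move at their own pace and stop on an object; the grip force is fixed at half the most. Time passes only in rows, so rows that do not move let the fingers close, or fill a call up. It gives the time, the measured TCP pose, the force and the opening at its end, in the units of the state.
- env.get_obs(): the state, without advancing time (a new reading comes with each control period).
- env.grab_frame(name): name is "side" or "top"; returns a dict with "color" (400x640x3 uint8, blue, green, red), "K" (3x3 intrinsics, pixels), "k1" (the pictures are not rectified: a ray, as slopes to the right and down, at radius r is drawn at 1 + k1 r^2 times it, then the intrinsics apply), "rvec" (rotation vector, rad) and "tvec" (3), from world to camera coordinates, as OpenCV has them. Camera axes: x right, y down, z forward; pixel columns grow to the right and rows downward; lengths in m; the calibration is good to about 2 mm. A picture is of the moment at which its call begins. There is no depth.
- env.finish_job(): hands the job in, once; it reports no verdict.
The state is a dict: "time": time; "q": joint angles; "qd": joint speeds; "tau": joint torques, N m; "eef_pos": TCP position; "tcp_rot": TCP orientation; "ft_force": force on the tool from outside, world axes, zero at the start; "wrist_torque": the same for the moment, N m; "gripper_width": finger opening in m.
Only numpy, scipy, OpenCV 4.12 (cv2) and the standard library are available. Lean on these libraries where they do the work, as an engineer would, in place of code of your own. Each camera call takes 0.05 s, during which the arm holds its last target. There are 200 camera calls.

## Task

On the blue fixture plate at the knife grinder's bench stand two stop pins. Take the one with the orange handle, slide it upright across the plate with its tip kept down on the surface until it drops into the plate's blind hole, and leave it standing there fully home. Do not lift it off the plate on the way, and leave the black-handled pin where it stands.

Things in the scene. Friction and masses are not known exactly. Their poses are not given: they have to be found in the camera images.
- orange_pin_center (a point): The pin to move: a round loose stop pin, 100 mm tall, 0.15 to 0.3 kg, standing on its flat tip on the plate. Lower half: steel shank, diameter 22 mm, foot chamfered 2 mm. Upper half: orange plastic handle, diameter 30 mm, 50 mm long. This point is on its axis, half-way up (50 mm above the tip); the middle of the handle is 25 mm above it. z points up the pin.
- black_pin_center (a point): The same kind of pin with a black handle, same sizes, also standing loose on the plate, 90 to 135 mm from the orange one; not to be moved. This point is half-way up its axis, 50 mm above its tip.
- plate_hole0 (a point): Centre of the mouth of the plate's only hole, level with the plate's top face. The hole is round, 42 mm in diameter, blind, 22 mm deep with a flat, bare dark steel floor, nothing marked around it. x and y run along the plate's long and short sides, z up. Both pins start 110 to 165 mm from it; the way to it is level and clear.
- plate: Blue painted fixture plate, a slab 240 x 190 x 32 mm four flush bright screw heads 12 mm wide at its corners, fixed flat on the bench, turned any way about the vertical. Origin at the centre of its underside; the top face is 32 mm above it. x along the long side (the hole lies at x = +60 mm, the pins start at x = -45 to -85 mm), z up.
Not all that is in view belongs to the job. What is meant by the part that bears orange_pin_center is not purple or yellow, and is the larger of those in its own colour.

How it is judged:
By the outcome, as a careful person would: the job done as asked, in the order asked, and still so for the second after the job is handed in, with the robot touching nothing.
It also fails if it takes over 35 s, if anything falls off the work surface, if the arm or the gripper's body presses on something with over 40 N, if the wrist force passes 120 N, or if a joint passes its speed limit or range.

## Working session

There is one attempt and no reset: what is moved stays moved. The work goes in short steps, Python scripts to look and compute and a tool call to move; the robot and the scene stay as the last step left them, time stands still between calls to the robot, and variables do not carry over. Pictures are saved under pics/ and viewed, about 8 in all and at most 12, crops included, and the job is handed in when it is done.

Besides the shell and the picture viewer there is one more tool, called as name(argument=value, ...) on one line, values as JSON. servo_tool: Moves the arm, as the interface text tells. Shifts and turns lie within -1 to 1; 1 stands for 2 cm of shift or 0.15 rad of turn. Its arguments: {"type":"object","properties":{"series":{"type":"array","items":{"type":"number"}}},"required":["series"]}

```bash
mkdir -p pics; ls
cat > h.py <<'E'
import numpy as np, cv2
from cell import env
def grab(n,save=None):
    f=env.grab_frame(n)
    if save: cv2.imwrite('pics/'+save,f['color'])
    return f
def ray(f,u,v):
    K=np.array(f['K']);x=(u-K[0,2])/K[0,0];y=(v-K[1,2])/K[1,1]
    rd=np.hypot(x,y);r=rd
    for _ in range(30): r=rd/(1+f['k1']*r*r)
    s=r/rd if rd>0 else 1
    R=cv2.Rodrigues(np.array(f['rvec'],float))[0]
    t=np.array(f['tvec'],float).ravel()
    return -R.T@t, R.T@np.array([x*s,y*s,1])
def onz(f,u,v,z):
    c,d=ray(f,u,v); return c+d*(z-c[2])/d[2]
def proj(f,P):
    R=cv2.Rodrigues(np.array(f['rvec'],float))[0]
    p=R@np.array(P)+np.array(f['tvec'],float).ravel();x,y=p[0]/p[2],p[1]/p[2];s=1+f['k1']*(x*x+y*y)
    K=np.array(f['K']);return np.array([K[0,0]*x*s+K[0,2],K[1,1]*y*s+K[1,2]])
def blobs(m,minA=30):
    n,l,s,c=cv2.connectedComponentsWithStats(m.astype(np.uint8))
    return [(s[i].tolist(),c[i].round(1).tolist()) for i in range(1,n) if s[i,4]>=minA]
E
python3 - <<'E'
from h import *
for n in('side','top'):
    f=grab(n,n+'0.png'); c,_=ray(f,320,200); print(n,c,f['K'],f['k1'])
print(env.get_obs())
E
```

```text
pics
side [0.31150164 0.49459786 0.49598759] [[380.6508163    0.         313.67065617]
 [  0.         380.6508163  199.62984301]
 [  0.           0.           1.        ]] -0.04311803625063467
top [0.48823736 0.07783504 0.92674449] [[501.4718576    0.         319.44199792]
 [  0.         501.4718576  201.43959608]
 [  0.           0.           1.        ]] -0.008737790812237007
{'time': 0.1, 'q': array([-1.48936698e+00,  3.13420551e-01,  1.49836985e+00,  6.10732770e-06,
        1.33097546e+00, -2.23414319e-01]), 'qd': array([-2.56715065e-05, -1.51574665e-03, -1.24181121e-03, -1.21893939e-03,
        1.46051764e-03, -6.50794051e-04]), 'tau': array([ 2.76199273e-03, -4.02814150e+01, -2.52647352e+01,  6.95572374e-02,
        3.41980252e-02, -7.11365396e-05]), 'eef_pos': array([ 0.15754015, -0.50057749,  0.23820144]), 'tcp_rot': array([-3.10401393e+00, -4.76815461e-01, -1.39962364e-04]), 'ft_force': array([ 0.24530591, -0.52477904, -0.22507529]), 'wrist_torque': array([ 0.01405795, -0.00462562, -0.02205962]), 'gripper_width': 0.08812266079891683}
```

View pics/side0.png

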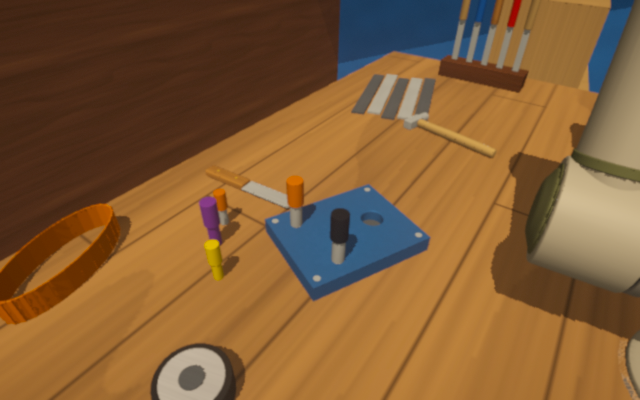

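View pics/top0.png

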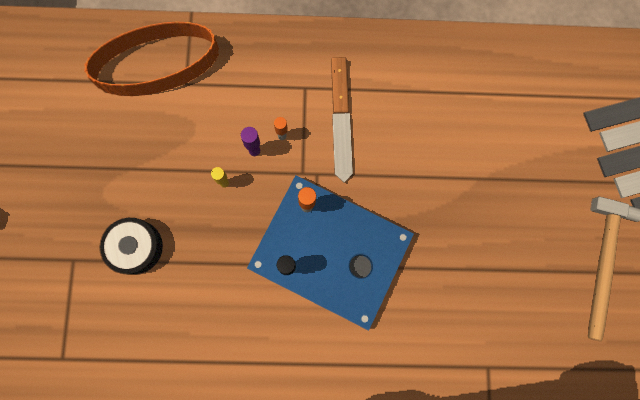

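The side view shows the orange pin on the plate at (295,190), the black pin at (340,235) and the hole at (372,219). The top view has them at (307,198), (286,265) and (361,266).

Things that could be taken for the orange pin, by top-view pixel:
- the orange pin on the plate (307,198)
- a small orange pin on the bench (281,127)
- the purple pin (250,138)
- the yellow pin (219,175)
- the leather belt (150,60)

I choose (307,198): it is orange, the larger of the two, and stands on the plate. I'll measure it and check it in a crop.

```bash
cat > m.py <<'E'
from h import *
def handle(f,hsvlo,hsvhi,box):
    h=cv2.cvtColor(f['color'],cv2.COLOR_BGR2HSV); m=cv2.inRange(h,hsvlo,hsvhi)
    k=np.zeros_like(m); x0,y0,x1,y1=box; k[y0:y1,x0:x1]=m[y0:y1,x0:x1]; return k
E
python3 - <<'E'
from m import *
t=grab('top'); s=grab('side')
def tri(a,b):
    c1,d1=ray(t,*a);c2,d2=ray(s,*b)
    A=np.stack([d1,-d2],1); k=np.linalg.lstsq(A,c2-c1,rcond=None)[0]
    p,q=c1+d1*k[0],c2+d2*k[1]; return ((p+q)/2).round(4),round(np.linalg.norm(p-q)*1000,1)
# screws on plate top z=.032
h=cv2.cvtColor(t['color'],cv2.COLOR_BGR2HSV)
m=((h[...,1]<90)&(h[...,2]>120)).astype(np.uint8); k=np.zeros_like(m);k[170:335,245:420]=m[170:335,245:420]
sc=[b for b in blobs(k,10) ]
for b in sc: print('screw',b,onz(t,*b[1],.032).round(4))
mp=cv2.inRange(h,(100,100,40),(120,255,255));bl=max(cv2.findContours(mp,0,1)[0],key=cv2.contourArea)
print('plate rect',cv2.minAreaRect(bl))
bx=cv2.boxPoints(cv2.minAreaRect(bl)); print([onz(t,*p,.032).round(4)[:2] for p in bx])
for n,f,ob,bb,hb in(('top',t,(292,183,322,213),(272,250,302,280),(343,248,380,285)),('side',s,(283,172,308,214),(326,205,354,246),(355,205,388,232))):
    a=handle(f,(2,170,120),(16,255,255),ob); print(n,'orange',blobs(a))
    b=handle(f,(0,0,0),(179,255,50),bb); print(n,'black',blobs(b))
    hh=cv2.cvtColor(f['color'],cv2.COLOR_BGR2HSV); x0,y0,x1,y1=hb
    z=np.zeros(hh.shape[:2],np.uint8); z[y0:y1,x0:x1]=255-cv2.inRange(hh,(95,130,60),(125,255,255))[y0:y1,x0:x1]
    c=max(cv2.findContours(z,0,1)[0],key=cv2.contourArea);e=cv2.fitEllipse(c);print(n,'hole',e,onz(f,*e[0],.032).round(4))
a=cv2.resize(t['color'][170:340,240:425],None,fx=2.1,fy=2.1,interpolation=2)
b=cv2.resize(s['color'][160:300,200:440],None,fx=1.6,fy=1.6,interpolation=2)
W=np.zeros((600,400,3),np.uint8);W[:a.shape[0],:a.shape[1]]=a;W[360:360+b.shape[0],:b.shape[1]]=b
cv2.imwrite('pics/crop1.png',W)
E
```

```text
screw ([335, 170, 18, 12, 149], [343.3, 174.0]) [0.7122 0.0126 0.032 ]
screw ([296, 182, 7, 7, 40], [298.9, 185.2]) [0.6888 0.0935 0.032 ]
screw ([400, 234, 7, 7, 40], [402.7, 237.0]) [ 0.5985 -0.0961  0.032 ]
screw ([254, 261, 8, 7, 43], [257.4, 264.0]) [0.544  0.1627 0.032 ]
screw ([361, 315, 7, 8, 46], [364.2, 318.3]) [ 0.4542 -0.0273  0.032 ]
plate rect ((330.7000427246094, 251.60000610351562), (135.9529266357422, 105.98961639404297), 26.56505012512207)
[array([0.5354, 0.182 ]), array([0.7099, 0.1039]), array([ 0.6034, -0.1189]), array([ 0.4355, -0.0336])]
top orange [([298, 187, 18, 21, 268], [306.2, 196.3])]
top black [([277, 256, 19, 19, 243], [287.0, 264.5])]
top hole ((360.05938720703125, 266.06536865234375), (21.25102424621582, 22.630504608154297), 147.64920043945312) [ 0.5446 -0.0194  0.032 ]
side orange [([283, 172, 25, 36, 771], [295.6, 187.8])]
side black [([331, 209, 18, 34, 537], [339.5, 225.9])]
side hole ((371.4043884277344, 220.14453125), (11.6299409866333, 20.533817291259766), 98.15514373779297) [ 0.5417 -0.0122  0.032 ]
```

View pics/crop1.png

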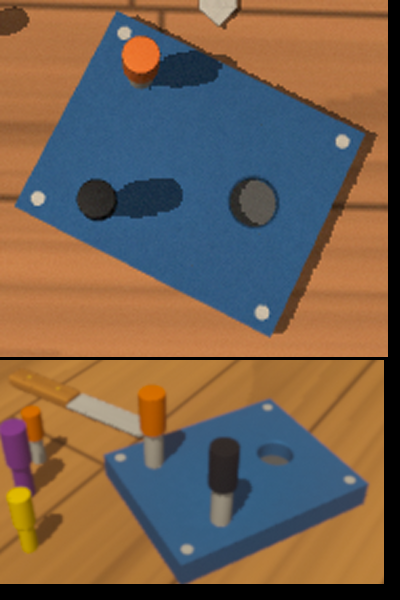

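The crop confirms it: the orange pin stands on the plate by the upper corner, and the black pin and hole are clear of it. The small orange pin is off the plate, so I leave it out. The screw spacings come to 210 x 160 mm, which matches the plate size.

Run:
```python
from m import *
t=grab('top'); s=grab('side')
print('orange',onz(t,307.1,195.7,.132).round(4),onz(s,295,192.5,.107).round(4))
print('black',onz(t,285.7,264.8,.132).round(4),onz(s,340,226.3,.107).round(4))
H=np.array([.545,-.020])
for P in((onz(t,307.1,195.7,.132),onz(t,285.7,264.8,.132))):
    d=P[:2]-H; print(np.hypot(*d), d@np.array([-.4285,-.9035])+.06)
print(env.get_obs()['time'])
```

```text
orange [0.6494 0.078  0.132 ] [0.6477 0.0819 0.107 ]
black [0.5376 0.1088 0.132 ] [0.5368 0.1111 0.107 ]
0.1431799776471264 -0.07328532951083044
0.12897627685125473 -0.05314544189958306
0.3
```

servo_tool(series=[-1,1,-0.6,0,0,-1,1,-0.6,0,0,-1,1,-0.6,0,0,-1,1,-0.6,0,0,-1,1,-0.6,0,0,-1,1,-0.6,0,0,-1,1,-0.6,0,0,-1,1,-0.6,0,0,-1,1,-0.6,0,0,-1,1,-0.6,0,0])

```text
time: 1.55
eef_pos: [0.3133, -0.3243, 0.2389]
tcp_rot: [3.105, 0.479, 0.0]
ft_force: [-0.3, -0.2, -0.0]
gripper_width: 0.0881
```

servo_tool(series=[-1,1,-0.65,0,0,-1,1,-0.65,0,0,-1,1,-0.65,0,0,-1,1,-0.65,0,0,-1,1,-0.65,0,0,-1,1,-0.65,0,0,-1,1,-0.65,0,0,-1,1,-0.65,0,0,-1,1,-0.65,0,0,-1,1,-0.65,0,0])

```text
time: 2.8
eef_pos: [0.4643, -0.1401, 0.2389]
tcp_rot: [3.105, 0.479, 0.0]
ft_force: [1.0, 1.3, 0.1]
gripper_width: 0.0882
```

servo_tool(series=[-1,1,-0.65,0,0,-1,1,-0.65,0,0,-1,1,-0.65,0,0,-1,1,-0.65,0,0,-1,1,-0.65,0,0,-1,1,-0.65,0,0,-1,1,-0.65,0,0,-1,1,-0.65,0,0,-1,1,-0.65,0,0,-1,1,-0.65,0,0])

```text
time: 4.05
eef_pos: [0.6156, 0.044, 0.239]
tcp_rot: [-3.105, -0.479, 0.0]
ft_force: [0.6, -0.5, -0.2]
gripper_width: 0.0878
```

servo_tool(series=[-1,0,0,0,-1,-1,0,0,0,-1,-1,0,0,0,-1,-1,0,0,0,-1,-1,0,0,0,-1,-1,0,0,0,-1,-1,0,0,0,-1,-1,0,0,0,-1,-1,0,0,0,-1,-1,0,0,0,-1])

```text
time: 5.3
eef_pos: [0.6151, 0.0434, 0.239]
tcp_rot: [-1.939, -2.471, -0.0]
ft_force: [-0.2, 0.5, -0.0]
gripper_width: 0.0881
```

servo_tool(series=[-1,0,0,0,-0.87,-1,0,0,0,-0.87,-1,0,0,0,-0.87,-1,0,0,0,-0.87,-1,0.03,0.61,0.9,0,-1,0.03,0.61,0.9,0,-1,0.03,0.61,0.9,0,-1,0.03,0.61,0.9,0,-1,0,0,0,0,-1,0,0,0,0])

```text
time: 6.55
eef_pos: [0.6499, 0.0768, 0.1672]
tcp_rot: [1.245, 2.884, 0.0]
ft_force: [-0.5, 0.0, -0.0]
gripper_width: 0.0882
```

Run:
```python
from m import *
t=grab('top'); s=grab('side'); o=env.get_obs(); p=o['eef_pos']; print(o['time'],p,o['tcp_rot'],proj(s,p),proj(t,p), proj(s,[p[0],p[1],.107]),proj(s,[p[0],p[1],.132]))
a=cv2.resize(s['color'][100:300,180:480],None,fx=2,fy=2); b=cv2.resize(t['color'][120:340,240:420],None,fx=1.0,fy=1.0)
W=np.zeros((400,780,3),np.uint8);W[:,:600]=a;W[:220,600:]=b;cv2.imwrite('pics/c2.png',W)
```

```text
6.65 [0.64992019 0.07662618 0.16764523] [1.24491716e+00 2.88291608e+00 6.35039862e-04] [294.84282398 160.74462651] [308.13125309 190.79406823] [295.85476042 190.59194242] [295.4502449  178.69359109]
```

View pics/c2.png

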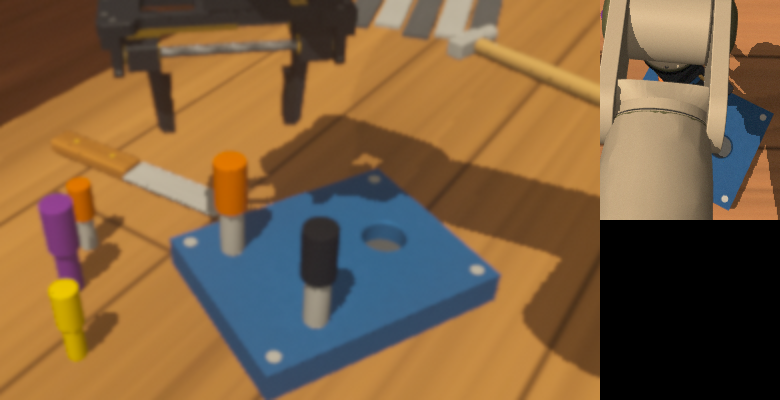

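The side view shows the open fingers straddling the orange handle, with the finger centre at about (294,162) over the handle at (295,191). I'll descend and close.

servo_tool(series=[-1,0.13,0,0.7,0,-1,0,0,0.8,0,-1,0,0,0.8,0,-1,0,0,0.8,0,-1,0,0,0.7,0,-1,0,0,0,0,1,0,0,0,0,1,0,0,0,0,1,0,0,0,0,1,0,0,0,0])

```text
time: 7.9
eef_pos: [0.648, 0.0788, 0.0909]
tcp_rot: [1.245, 2.884, 0.0]
ft_force: [-0.3, -0.6, -0.8]
gripper_width: 0.0505
```

servo_tool(series=[1,0,0,0,0,1,0,0,0,0,1,0,0,0,0,1,0,0,0,0,1,0,0,0,0,1,0,0,0,0,1,0,0,0,0,1,0,0,0,0,1,0,0,0,0,1,0,0,0,0])

```text
time: 9.15
eef_pos: [0.6479, 0.0789, 0.0907]
tcp_rot: [1.245, 2.884, 0.0]
ft_force: [1.2, 0.8, -0.6]
gripper_width: 0.0294
```

Run:
```python
from m import *
s=grab('side'); o=env.get_obs(); print(o['time'],o['eef_pos'],o['ft_force'],o['wrist_torque'],o['gripper_width'])
cv2.imwrite('pics/c3.png',cv2.resize(s['color'][130:300,240:440],None,fx=3,fy=3,interpolation=2))
```

```text
9.2 [0.64798336 0.07887074 0.09079306] [ 1.2601263   0.75842835 -0.89574953] [ 0.20423083 -0.38017717 -0.01514438] 0.029229885882410076
```

View pics/c3.png

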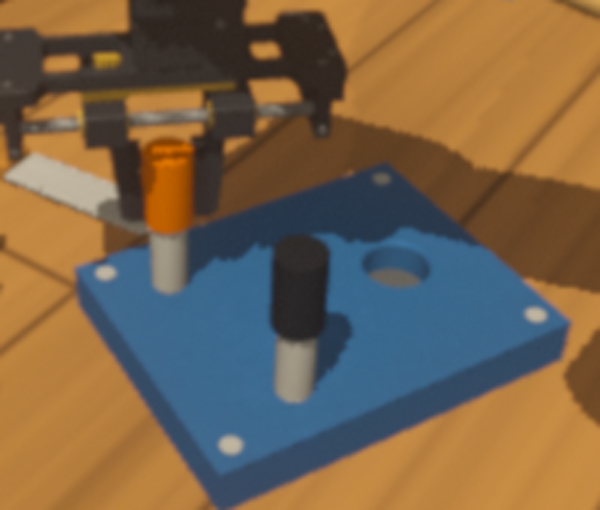

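The pin is gripped (opening 29 mm) and stands upright on the plate. I'll press lightly and start a slow slide towards the hole, with the jaw axis along the path.

servo_tool(series=[1,0,0,0.05,0,1,0,0,0,0,1,0,-0.2,0,0,1,0,-0.3,0,0,1,0,-0.3,0,0,1,0,-0.3,0,0,1,0,-0.3,0,0,1,0,-0.3,0,0,1,0,-0.2,0,0,1,0,-0.1,0,0])

```text
time: 10.45
eef_pos: [0.6196, 0.0515, 0.0907]
tcp_rot: [1.244, 2.882, 0.003]
ft_force: [3.3, 3.2, 5.2]
gripper_width: 0.0291
```

servo_tool(series=[1,0,-0.3,0,0,1,0,-0.5,0,0,1,0,-0.5,0,0,1,0,-0.5,0,0,1,0,-0.5,0,0,1,0,-0.5,0,0,1,0,-0.5,0,0,1,0,-0.5,0,0,1,0,-0.3,0,0,1,0,0,0,0])

```text
time: 11.7
eef_pos: [0.5595, -0.0051, 0.0905]
tcp_rot: [1.245, 2.882, 0.001]
ft_force: [1.5, 2.2, 6.6]
gripper_width: 0.0295
```

Run:
```python
from m import *
s=grab('side'); o=env.get_obs(); print(o['time'],o['eef_pos'],o['tcp_rot'],o['ft_force'],o['wrist_torque'],o['gripper_width'])
cv2.imwrite('pics/c4.png',cv2.resize(s['color'][130:300,270:470],None,fx=3,fy=3,interpolation=2))
```

```text
11.75 [ 0.5595916  -0.00514734  0.09057383] [1.24446372e+00 2.88251490e+00 6.12366001e-04] [1.0661506  1.48969097 7.39236374] [ 0.35558265 -0.54079216  0.02065891] 0.028957632413933614
```

View pics/c4.png

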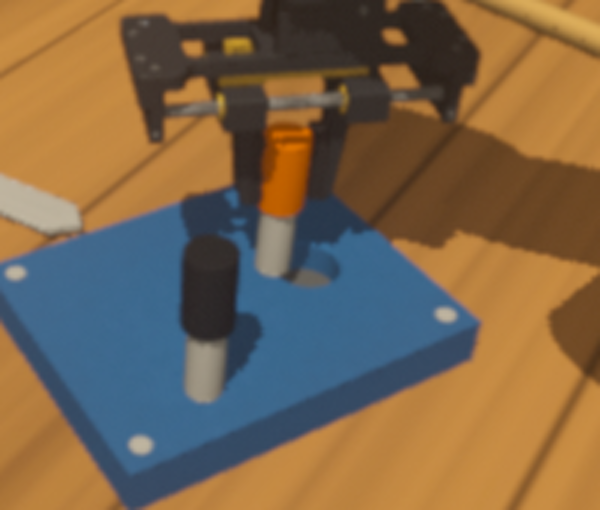

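The pin is about 20 mm short of the hole and its foot lags slightly. I'll continue slowly to the hole centre.

servo_tool(series=[1,0,-0.15,0,0,1,0,-0.15,0,0,1,0,-0.15,0,0,1,0,-0.15,0,0,1,0,-0.15,0,0,1,0,-0.15,0,0,1,0,-0.15,0,0,1,0,-0.1,0,0,1,0,0,0,0,1,0,0,0,0])

```text
time: 13.0
eef_pos: [0.5425, -0.0206, 0.0897]
tcp_rot: [1.245, 2.884, 0.0]
ft_force: [0.4, 0.3, -3.6]
gripper_width: 0.0288
```

Run:
```python
from m import *
s=grab('side'); o=env.get_obs(); p=o['eef_pos'];print(o['time'],p,o['tcp_rot'],o['ft_force'],o['wrist_torque'],o['gripper_width'])
print([(proj(s,[p[0],p[1],z])-[270,130])*3 for z in(.032,.082,.132)], (proj(s,[.545,-.02,.032])-[270,130])*3)
cv2.imwrite('pics/c5.png',cv2.resize(s['color'][130:300,270:470],None,fx=3,fy=3,interpolation=2))
```

```text
13.05 [ 0.5424784  -0.02057388  0.08974698] [1.24458608e+00 2.88448502e+00 8.25298696e-06] [-0.12667366  0.24417153 -2.39057967] [-0.02718129 -0.15866693  0.02310897] 0.02930296258361197
[array([309.57299983, 262.98657975]), array([317.45647883, 199.67853031]), array([326.00263495, 130.59001475])] [305.62028659 261.9644584 ]
```

View pics/c5.png

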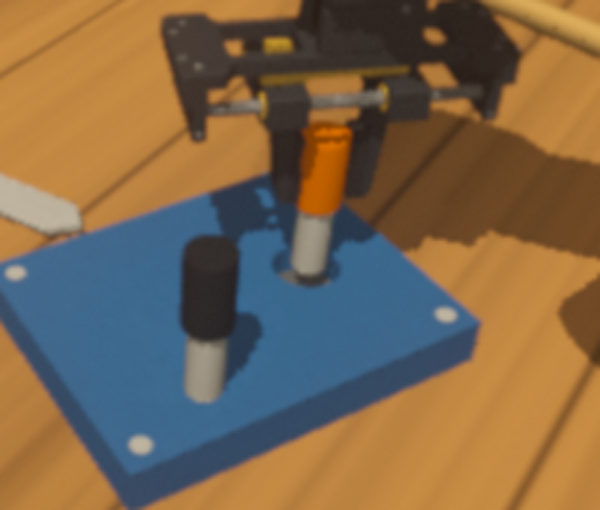

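The force now reads only the pin's weight (-2.4 N) and the foot sits inside the hole's rim at (310,275) in the crop. I'll lower it in the grip.

servo_tool(series=[1,0,0,0.15,0,1,0,0,0.15,0,1,0,0,0.15,0,1,0,0,0.15,0,1,0,0,0.15,0,1,0,0,0.15,0,1,0,0,0.1,0,1,0,0,0.05,0,1,0,0,0,0,1,0,0,0,0])

```text
time: 14.3
eef_pos: [0.5424, -0.0206, 0.0688]
tcp_rot: [1.245, 2.884, 0.0]
ft_force: [-0.1, 0.2, -2.7]
gripper_width: 0.0291
```

Down 21 mm and still hanging. I'll take the last millimetre or so.

servo_tool(series=[1,0,0,0.05,0,1,0,0,0.04,0,1,0,0,0,0,1,0,0,0,0,1,0,0,0,0,1,0,0,0,0,1,0,0,0,0,1,0,0,0,0,1,0,0,0,0,1,0,0,0,0])

```text
time: 15.55
eef_pos: [0.5431, -0.0209, 0.0686]
tcp_rot: [1.243, 2.882, -0.0]
ft_force: [-2.5, -0.2, 11.3]
gripper_width: 0.0295
```

Contact: 11 N at 22 mm down, so the pin is on the floor of the hole. I'll open and then rise straight up.

servo_tool(series=[-1,0,0,0,0,-1,0,0,0,0,-1,0,0,0,0,-1,0,0,0,0,-1,0,0,0,0,-1,0,0,0,0,-1,0,0,0,0,-1,0,0,0,0,-1,0,0,0,0,-1,0,0,0,0])

```text
time: 16.8
eef_pos: [0.5424, -0.0206, 0.0669]
tcp_rot: [-1.245, -2.884, -0.0]
ft_force: [0.1, 0.5, -0.1]
gripper_width: 0.0882
```

servo_tool(series=[-1,0,0,-0.3,0,-1,0,0,-0.6,0,-1,0,0,-0.8,0,-1,0,0,-0.8,0,-1,0,0,-0.8,0,-1,0,0,-0.8,0,-1,0,0,-0.8,0,-1,0,0,-0.8,0,-1,0,0,0,0,-1,0,0,0,0])

```text
time: 18.05
eef_pos: [0.5422, -0.0206, 0.1804]
tcp_rot: [-1.244, -2.884, 0.0]
ft_force: [-0.0, 0.4, 0.2]
gripper_width: 0.088
```

Run:
```python
from m import *
s=grab('side'); o=env.get_obs(); p=o['eef_pos'];print(o['time'],p,o['ft_force'],o['gripper_width'])
for n,b,c in (('orange',(330,150,400,225),((5,200,100),(14,255,255))),('black',(315,200,365,250),((0,0,0),(179,255,50)))):
    bb=max(blobs(handle(s,*c,b)),key=lambda q:q[0][4]); print(n,bb)
for q in([.543,-.0207,.110],[.543,-.0207,.010+.075],[.543,-.0207,.06]): print(proj(s,q))
cv2.imwrite('pics/c6.png',cv2.resize(s['color'][100:300,250:470],None,fx=2.8,fy=2.8,interpolation=2))
```

```text
18.1 [ 0.54211164 -0.02057089  0.18025004] [-0.16443921  0.22970477 -1.03872392] 0.08832967368924466Traceback (most recent call last):
  File "<stdin>", line 4, in <module>
ValueError: max() iterable argument is empty
```

Run:
```python
from m import *
s=grab('side')
for q in([.543,-.0207,.110],[.543,-.0207,.06],[.543,-.0207,.032]): print((proj(s,q)-[250,100])*2.8)
b=blobs(handle(s,(0,0,0),(179,255,50),(326,205,354,246)));print('black',b)
cv2.imwrite('pics/c6.png',cv2.resize(s['color'][100:300,250:470],None,fx=2.8,fy=2.8,interpolation=2))
```

```text
[356.04227906 234.59506769]
[348.37732239 296.61100114]
[344.34531641 329.06799499]
black [([331, 217, 18, 26, 378], [339.3, 230.1])]
```

View pics/c6.png

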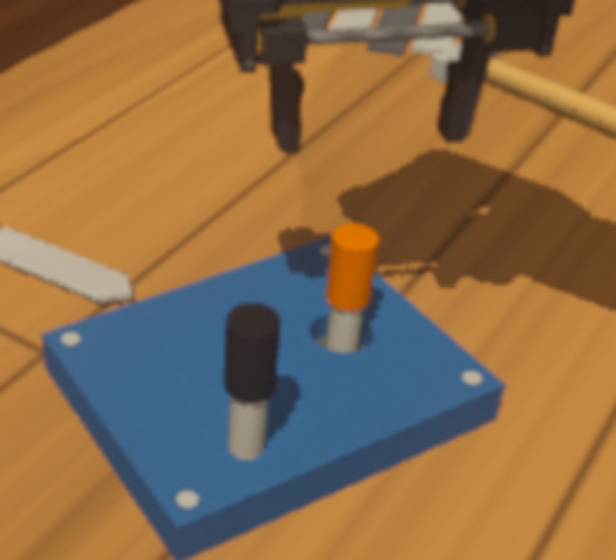

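The orange pin stands upright in the hole. Its top is at (355,238) in the crop, against (356,235) predicted for fully home. The black pin covers the same columns, 331–349, as at the start, and the gripper is clear.

```bash
python3 -c "
from cell import env
print(env.finish_job())"
```

```text
the job is handed in; nothing more can be done
None
```

The orange pin is standing fully home in the plate's hole, and I handed the job in at about 18 s.

I gripped it by the handle, with the jaws in line with the path. I then slid it about 14 cm across the plate under 5–7 N of light downward pressure. Once it was over the hole I lowered it in the grip, released it and moved straight up.

**Last checks:**
- **Seating:** the pin met the hole floor with 11 N after going down 22 mm, which matches the hole's depth.
- **Final picture:** it stands upright, with its top within about 1–2 image pixels of where a fully seated pin should show.
- **Black pin:** it covers the same image columns as at the start. Its colour mask came out shorter at the top than before, which I put down to changed lighting rather than movement.
- **Robot:** the gripper is open and touching nothing.

**Disagreed or failed:**
- **Hole position:** the first side-view fix was about 8 mm off the top view. I used the top view together with the plate's screws, and that proved right.
- **Measuring script:** one script failed on an empty colour mask after the release. I replaced it with the final picture.
- **Possible lean:** midway through the slide the pin looked tilted. At the hole, its projected upright position showed this was mostly perspective.

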